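Clip the sprung temperature probe to the gauge stand's pin

ROBOT

A 6-joint arm with a two-finger parallel gripper is mounted at the origin on the work surface. World frame = base frame: x ahead of the robot, y to its left, z up, the work surface at z = 0. Lengths are in m, angles in rad, forces in N, time in s.
With the tool pointing down it reaches from about 0.15 to 0.775 m from the base axis. Payload 6.1 kg.
Tool frame: the origin (TCP) lies midway between the tips of the shut fingers; the grasp point (between the pads) lies 19 mm behind it; z points along the fingers, y is the line along which they close (so a half turn about z gives the same grasp; the last joint's range is limited). The gripper opens to 85 mm and grips with 20 to 120 N. Pads are 22 mm wide; open, the fingers measure 114 mm over their backs; the gripper's body (76 mm by 85 mm) begins 54 mm behind the grasp point. The pads swing forward as they close: fully open they stand 13 mm farther back than shut.
Start: joints at [-1.221, 0.126, -0.04, 1.405, 0, 1.571], TCP at [0.18, -0.493, 0.231] pointing down, gripper open.
Joint ranges: [-2.72, 2.72], [-0.95, 1.95], [-1.27, 1.35], [-1.78, 2.02], [-1.46, 1.47], [-3.14, 3.14]. Speed limits (rad/s): [2.39, 2.39, 3.01, 3.14, 3.14, 3.14].

INTERFACE

Orientations are given as a unit quaternion [x, y, z, w].
In Python, from plant import bot, gripper_open, close, planner, imaging, ticket, sensors gives the robot as it stands. Calls block until the motion is done:
- bot.goto(position, orientation): joint-space move of the TCP to a pose.
- bot.move_straight(position, frame=None, rate=0.15): straight line of the TCP; frame=None keeps the orientation; rate is the mean speed in m/s.
- bot.move_j(angles): joint-space move.
- gripper_open() and close(grip_force=None): open the fingers fully, or close them until they stop; grip_force is the grip in N (None keeps the last).
- bot.pause(seconds).
- planner.solve_ik(position, orientation): joint angles nearest the present ones, or None.
- imaging.grab_frame(name): name is "side" or "top"; returns a dict with "color" (480x640x3 uint8, red, green, blue), "fx", "fy", "cx", "cy" (pixels), "R" (3x3) and "t" (3): a world point X has camera coordinates R X + t. Camera axes: x right, y down, z forward; pixel columns grow to the right and rows downward; lengths in m; the calibration is good to about 2 mm. A picture is of the moment at which its call begins. There is no depth.
A pose or a line that the arm cannot do raises bot.MotionError and nothing moves.
- ticket.finish_job(): hands the job in; it is judged then, once.
Trained networks look in the newest picture that a camera, given by its name, has taken for a name from the list of things; names that differ only in an ending like _2 or _b are one class to them, and where a whole thing is asked for, a point or a joint stands for the part that bears it (a point fixed in the world has none). Each returns a list of dicts, best first, with "p" (0 to 1); they miss things now and then, are a little off and sometimes report something else, mostly with a low value. They report only what shows in the picture. A call takes as long as a camera call. They do not tell look-alikes from the thing itself.
- imaging.regions_of(target, camera): "mask" (480x640 bool, what is visible of it) and "extent" ([left, top, right, bottom] in pixels, round what is visible of it).
Readings, each from a call of its own:
- sensors.get_time_s(): time.
- sensors.get_q(): joint angles.
- sensors.get_qvel(): joint speeds.
- sensors.get_effort(): joint torques, N m.
- sensors.get_ee_pos(): TCP position.
- sensors.get_tcp_rot(): TCP orientation.
- sensors.get_wrist_force(): force on the tool from outside, world axes, zero at the start.
- sensors.get_moment(): the same for the moment, N m.
- sensors.get_opening(): opening from 0.0 (shut) to 1.0 (fully open).
- sensors.get_finger_force(): force on a finger pad.
Only numpy, scipy, OpenCV 4.12 (cv2) and the standard library are available. Lean on these libraries where they do the work, as an engineer would, in place of code of your own. Each camera call takes 0.05 s, during which the arm holds its last target. There are 200 camera calls.

TASK

Fit the clip-on temperature probe to the slim steel pin of its round cast base. Squeeze the probe's two upright thumb tabs fully together so that its sprung hook slides out, carry it over, lower it so that the pin stands between the hook and the nose, and let the tabs go so that the hook closes on the pin; leave the probe lying flat on that base, clipped to the pin. The base with the thick stub is not the one, and the ring gauge, the dial gauge and the wooden case must stay where they are.

Things in the scene. Friction and masses are not known exactly. Their poses are not given: they have to be found in the camera images.
- probe_tabs (a point): Loose clip-on probe, 160 g: this point is midway between its two upright white thumb tabs at rest (outer faces 60 mm apart along x, tabs 30 mm wide in y, 6 mm thick), on the centre line, 42 mm above the underside, fixed to the housing. x points to the nose, z up. Grip the outer faces from above, 28 to 52 mm above the underside. It starts nose away from the robot, x within 40 degrees of world x.
- probe_hook (a joint): Travel of the sprung rear tab and of the hook it carries, in m: 0 at rest, 0.030 fully squeezed, 0.007 when closed on the 10 mm pin. Spring 3 N at rest, 6 N fully in. The front tab is fixed to the housing, so fully squeezed the tabs' outer faces are 30 mm apart and their middle is 15 mm ahead (+x) of probe_tabs.
- probe_nose (a point): Foot of the probe's flat nose face, on the centre line, at the underside's height; same axes. It lies 86 mm ahead (+x) of probe_tabs. The housing is a flat white plastic slab reaching 118 mm back from here, 50 mm wide and 18 mm high; the thumb tabs on it rise to 56 mm above the underside.
- probe_mouth (a point): Centre of the opening for the pin when fully squeezed: on the centre line, 16.5 mm ahead of the nose face (102.5 mm ahead of probe_tabs), 9 mm above the underside; fixed to the housing. The opening is 33 mm long in x (3 mm at rest), between the nose and a 6 mm steel bar hook at this height that leaves the nose at y = +21 mm and turns across to y = -20 mm; free from above and below.
- pin_foot (a point): The right place: middle of the foot of the slim upright steel pin, 10 mm in diameter and 32 mm tall, at the centre of a fixed round grey base 150 mm in diameter and 12 mm high. This point is on the base's upper face, 12 mm above the bench. The probe may come from any direction.
- stub_foot (a point): The wrong place: the same kind of fixed round base, but with a thick steel stub 36 mm in diameter and 32 mm tall, too thick for the hook; this point is the middle of the stub's foot, on the base's upper face.
- ring_gauge: Bystander: steel ring lying flat, 70 mm outside and 40 mm inside diameter, 25 mm high; origin at the centre of its underside. Leave it.
- dial_gauge: Bystander: round dial gauge lying on its back, 56 mm in diameter, 23 mm high, with a stem reaching 87 mm from its centre along its -x; origin at the centre of its underside. Leave it.
- block_case: Bystander: wooden gauge block case 50 x 100 x 30 mm (x, y, z); origin at the centre of its underside. Leave it.
Not all that is in view belongs to the job. What is shaped like the part that bears pin_foot but turquoise is not meant.

How it is judged:
By the outcome, as a careful person would: the job done as asked, in the order asked, and still so for the second after the job is handed in, with the robot touching nothing.
It also fails if it takes over 42 s, if anything falls off the work surface, if the arm or the gripper's body presses on something with over 40 N, if the wrist force passes 120 N, or if a joint passes its speed limit or range.

## Working session

There is one attempt and no reset: what is moved stays moved. The work goes in short steps, each a Python script; the robot and the scene stay as the last script left them, time stands still between calls to the robot, and variables do not carry over. Pictures are saved under pics/ and viewed, at most 10 in all, crops included, and the job is handed in when it is done.

```bash
mkdir -p pics
cat > h.py <<'E'
import numpy as np,cv2
from plant import bot, gripper_open, close, planner, imaging, ticket, sensors
def save(f,n): cv2.imwrite('pics/'+n,f["color"][:,:,::-1])
def ray(f,u,v):
    R=np.array(f["R"]);t=np.array(f["t"]);d=R.T@np.array([(u-f["cx"])/f["fx"],(v-f["cy"])/f["fy"],1]);return -R.T@t,d
def at(f,u,v,z):
    c,d=ray(f,u,v);return c+d*(z-c[2])/d[2]
def proj(f,X):
    c=np.array(f["R"])@np.array(X)+np.array(f["t"]);return np.array([f["fx"]*c[0]/c[2]+f["cx"],f["fy"]*c[1]/c[2]+f["cy"]])
E
python3 - <<'E'
from h import *
for n in("top","side"):
    f=imaging.grab_frame(n);save(f,n+'0.png');print(n,ray(f,320,240),f["fx"])
    for k in("probe_tabs","pin_foot","stub_foot","ring_gauge","dial_gauge","block_case"):
        for r in imaging.regions_of(k,n)[:3]:
            m=r["mask"];ys,xs=np.nonzero(m);print(k,round(r["p"],2),r["extent"],m.sum(),at(f,xs.mean(),ys.mean(),.012).round(3))
E
```

```text
top (array([0.25329508, 0.09858035, 1.12718733]), array([ 2.40829966e-01,  6.36283188e-04, -9.70646815e-01])) 436.3347215167112
probe_tabs 0.82 [330.7, 217.7, 368.4, 264.8] 899 [0.532 0.02  0.012]
pin_foot 0.96 [229.8, 264.5, 283.4, 323.4] 2694 [0.385 0.255 0.012]
pin_foot 0.67 [190.4, 327.7, 251.3, 388.2] 2903 [0.221 0.335 0.012]
pin_foot 0.67 [341.4, 283.7, 403.9, 344.4] 2784 [ 0.347 -0.039  0.012]
stub_foot 0.61 [425.6, 199.0, 479.6, 253.9] 2405 [ 0.58  -0.251  0.012]
ring_gauge 0.34 [425.6, 202.7, 482.4, 254.7] 2539 [ 0.58  -0.251  0.012]
dial_gauge 0.85 [385.0, 154.6, 415.2, 174.3] 383 [ 0.755 -0.124  0.012]
dial_gauge 0.27 [423.7, 201.0, 483.0, 259.0] 2487 [ 0.581 -0.251  0.012]
block_case 0.72 [278.4, 149.7, 315.4, 167.5] 745 [0.756 0.174 0.012]
side (array([0.17572134, 0.9176857 , 0.8847669 ]), array([ 0.28581096, -0.66440629, -0.69073669])) 437.9025990046961
probe_tabs 0.71 [315.8, 217.6, 352.6, 245.3] 635 [0.524 0.023 0.012]
pin_foot 0.91 [313.6, 371.8, 390.4, 444.2] 4127 [0.288 0.52  0.012]
pin_foot 0.83 [231.5, 260.6, 290.4, 309.3] 2006 [0.619 0.292 0.012]
pin_foot 0.79 [372.2, 322.1, 439.5, 377.3] 2938 [0.217 0.344 0.012]
stub_foot 0.69 [321.1, 162.7, 365.2, 188.6] 997 [ 0.574 -0.241  0.012]
stub_foot 0.58 [310.9, 215.0, 349.7, 241.8] 670 [0.526 0.02  0.012]
ring_gauge 0.88 [252.9, 205.4, 276.0, 226.6] 379 [0.737 0.036 0.012]
dial_gauge 0.72 [275.7, 180.6, 291.6, 201.3] 207 [ 0.749 -0.119  0.012]
```

View pics/top0.png

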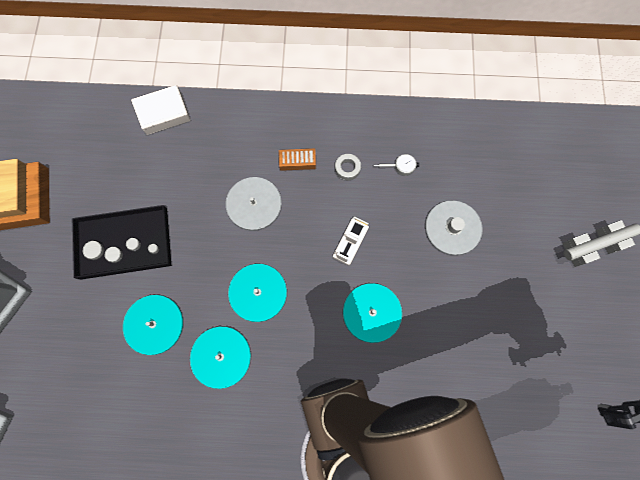

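View pics/side0.png

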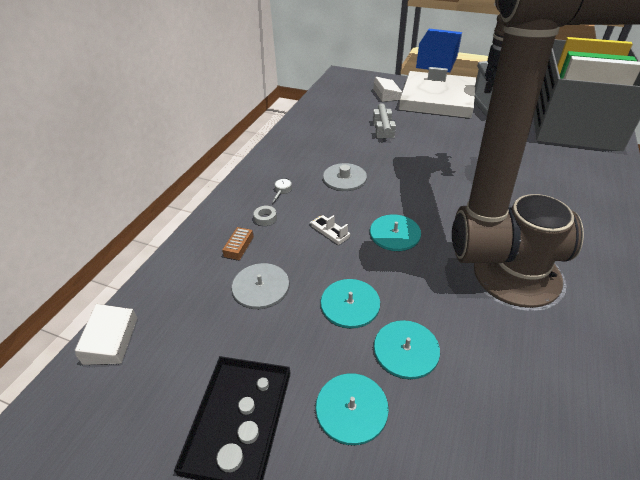

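The top view shows the probe at about (351,240), nose up, and the grey pin base at (253,203); the stub base is at (455,228) and the other four bases are turquoise. In the side view the pin base is at (260,285) and the probe at (330,230).

Run:
```python
from h import *
ims=[]
for n,(cx,cy),(px,py) in(("top",(351,240),(253,203)),("side",(330,230),(260,285))):
    f=imaging.grab_frame(n);c=f["color"]
    ims.append(cv2.resize(c[cy-30:cy+30,cx-40:cx+40],(560,420)[::1] if 0 else (400,300),interpolation=cv2.INTER_CUBIC))
    ims.append(cv2.resize(c[py-30:py+30,px-40:px+40],(400,300),interpolation=cv2.INTER_CUBIC))
    # base disc: light-grey component around pin, convex hull -> ellipse
    hsv=cv2.cvtColor(c,cv2.COLOR_RGB2HSV);m=((hsv[...,1]<40)&(hsv[...,2]>125)).astype(np.uint8)
    k,l,s,ce=cv2.connectedComponentsWithStats(m);i=l[py,px+12];ys,xs=np.nonzero(l==i)
    pts=np.array([at(f,u,v,.012)[:2] for u,v in zip(xs,ys)],np.float32)
    print(n,len(xs),cv2.minEnclosingCircle(pts),pts.mean(0),pts.min(0),pts.max(0))
save({"color":np.vstack([np.hstack(ims[:2]),np.hstack(ims[2:])])},'c.png')
```

```text
top 2340 ((0.625611424446106, 0.28353363275527954), 0.0759279802441597) [0.6250046  0.28373814] [0.5513592  0.20827504] [0.6994439  0.35928714]
side 1920 ((0.6227374076843262, 0.28590819239616394), 0.07503966242074966) [0.6213885 0.2882964] [0.5487376  0.21135856] [0.6971351 0.3598237]
```

View pics/c.png

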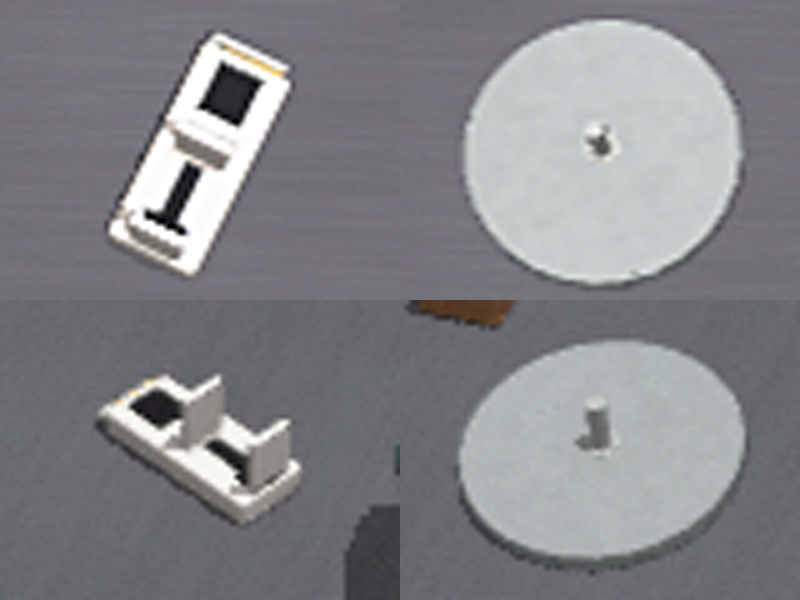

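The crops show the probe's white slab with its two tabs, nose pointing away and to the right, and the slim pin at the centre of the grey disc. The two views agree on the pin to about 3 mm, so I'll fit the probe's outline in both.

```bash
cat > fit.py <<'E'
from h import *
from scipy.optimize import minimize
def box(x0,x1,y0,y1,z0,z1): return np.array([[x,y,z] for x in(x0,x1) for y in(y0,y1) for z in(z0,z1)])/1000.
def parts(t,hook): 
    p=[box(-32,86,-25,25,0,18),box(24,30,-15,15,18,56),box(-30+t,-24+t,-15,15,18,56)]
    if hook: p+=[box(89+t,95+t,-20,24,6,12),box(86,95+t,18,24,6,12)]
    return p
def render(f,p,t,hook,z,S=4):
    a=p[2];R=np.array([[np.cos(a),-np.sin(a),0],[np.sin(a),np.cos(a),0],[0,0,1]])
    im=np.zeros((480*S,640*S),np.uint8)
    for b in parts(t,hook):
        q=np.array([proj(f,R@X+[p[0],p[1],z]) for X in b])
        cv2.fillConvexPoly(im,cv2.convexHull(((q+.5)*S*16).astype(np.int32)),255,shift=4)
    return im
def crop(im,c,S,h=40): return im[(c[1]-h)*S:(c[1]+h)*S,(c[0]-h)*S:(c[0]+h)*S]
def fit(views,p0,t=0,z=0,hooks=(0,1)):
    best=None
    for hook in hooks:
        def cost(d):
            p=p0+d*[.01,.01,.1];e=0
            for f,m,c in views:
                r=crop(render(f,p,t,hook,z),c,4);r=cv2.resize(r,(80,80),interpolation=cv2.INTER_AREA)/255.
                e+=np.abs(r-m).sum()/m.sum()
            return e
        s=min((minimize(cost,d0,method='Nelder-Mead',options=dict(initial_simplex=np.vstack([d0,d0+np.eye(3)]),xatol=.01,fatol=1e-4)) for d0 in (np.zeros(3),)),key=lambda s:s.fun)
        p=p0+s.x*[.01,.01,.1];print("hook",hook,p.round(4),np.degrees(p[2]).round(2),round(s.fun,4))
        if best is None or s.fun<best[0]: best=(s.fun,p,hook)
    return best
E
python3 - <<'E'
from fit import *
V=[]
for n,c in(("top",(351,240)),("side",(330,230))):
    f=imaging.grab_frame(n);hsv=cv2.cvtColor(f["color"],cv2.COLOR_RGB2HSV)
    w=crop(hsv[...,2],c,1).astype(float);bg=np.median(w);s=crop(hsv[...,1],c,1)
    m=((w>bg+45)|(s>100)&(w>bg+20)).astype(np.uint8)
    k,l,st,_=cv2.connectedComponentsWithStats(m);m=(l==1+st[1:,4].argmax()).astype(np.uint8)
    cs,_=cv2.findContours(m,cv2.RETR_EXTERNAL,cv2.CHAIN_APPROX_NONE);m=cv2.drawContours(m,cs,-1,1,-1)
    print(n,m.sum(),bg);V.append((f,m.astype(float),c))
p0=np.array([.53,.02,-.45])
for v in ([V[0]],[V[1]],V): b=fit(v,p0)
np.save('p.npy',b[1])
tile=[]
for f,m,c in V:
    r=crop(render(f,b[1],0,b[2],0),c,4);r=cv2.resize(r,(400,400));im=cv2.resize(crop(f["color"],c,1),(400,400)).copy()
    cs,_=cv2.findContours((r>127).astype(np.uint8),cv2.RETR_EXTERNAL,2);cv2.drawContours(im,cs,-1,(255,0,0),1)
    cs,_=cv2.findContours(cv2.resize(m,(400,400)).astype(np.uint8),cv2.RETR_EXTERNAL,2);cv2.drawContours(im,cs,-1,(0,255,0),1);tile.append(im)
save({"color":np.hstack(tile)},'fit.png')
E
```

```text
top 877 122.0
side 278 110.0
hook 0 [ 0.5097  0.0291 -0.4248] -24.34 0.0475
hook 1 [ 0.5067  0.0306 -0.4275] -24.5 0.066
hook 0 [ 0.5085  0.0236 -0.4977] -28.52 1.4302
hook 1 [ 0.5085  0.0223 -0.4874] -27.92 1.485
hook 0 [ 0.5084  0.0295 -0.4326] -24.78 1.5458
hook 1 [ 0.5069  0.03   -0.4227] -24.22 1.5996
```

View pics/fit.png

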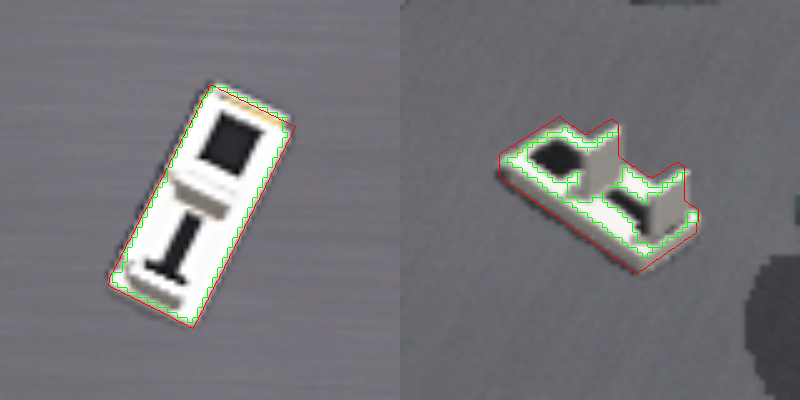

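The fitted outline matches the probe in both views: tabs at about (0.509, 0.029), yaw -24.5°, resting on the bench. Next I'll grip, squeeze and lift.

```bash
cat >> h.py <<'E'
from scipy.spatial.transform import Rotation as Ro
def quat(a,s=1):
    y=s*np.array([np.cos(a),np.sin(a),0]);z=np.array([0,0,-1.]);return Ro.from_matrix(np.c_[np.cross(y,z),y,z]).as_quat()
E
python3 - <<'E'
from h import *
a=np.radians(-24.5);u=np.array([np.cos(a),np.sin(a)]);g=np.array([.509,.029])+.003*u
b=np.radians(24.5);ub=np.array([np.cos(b),np.sin(b)]);d=np.array([.624,.285])-.0875*ub
for s in(1,-1): print(s,[None if q is None else np.round(q,2) for q in (planner.solve_ik([*g,.022],quat(a,s)),planner.solve_ik([*d,.034],quat(b,s)))])
s=min((1,-1),key=lambda s:abs(planner.solve_ik([*g,.022],quat(a,s))[5]))
bot.goto([*g,.13],quat(a,s)); bot.move_straight([*g,.022],rate=.12)
print(s,sensors.get_ee_pos(),sensors.get_wrist_force(),sensors.get_opening())
close(50); bot.pause(.3)
print(sensors.get_opening(),sensors.get_finger_force(),sensors.get_wrist_force(),sensors.get_ee_pos(),sensors.get_time_s())
bot.move_straight([*g,.10],rate=.1)
print(sensors.get_opening(),sensors.get_wrist_force(),sensors.get_time_s())
t=[]
for n in("top","side"):
    f=imaging.grab_frame(n);c=proj(f,[*g,.08]).astype(int);t.append(cv2.resize(f["color"][c[1]-50:c[1]+50,c[0]-50:c[0]+50],(400,400),interpolation=cv2.INTER_CUBIC))
save({"color":np.hstack(t)},'lift.png')
E
```

```text
1 [array([ 0.05,  0.19, -0.44,  0.95,  0.  ,  2.05]), array([ 0.43,  0.33, -0.22,  1.02,  0.  ,  1.57])]
-1 [array([ 0.05,  0.19, -0.44,  0.95,  0.  , -1.09]), array([ 0.43,  0.33, -0.22,  1.02,  0.  , -1.57])]
-1 [0.51231403 0.02770051 0.02269795] [ 0.18277535  0.54366938 -0.13127876] 0.9998909180412302
0.3350359116846228 47.83944368362427 [ 8.23374427 -5.42250419 19.25362066] [0.51891642 0.02664783 0.02747071] 5.075
0.3367039053371875 [ 0.07331565 -0.07107974 -1.41311357] 6.0083
```

View pics/lift.png

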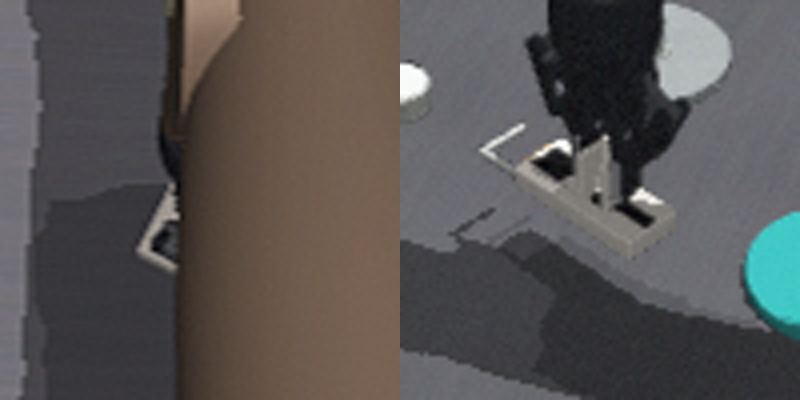

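In the side view the probe hangs level from the gripper with its hook fully out, and the opening reads about 28.5 mm, so it is fully squeezed. The fingertips brushed the housing, so the underside is about 27 mm below the TCP. Next is a hover over the pin with an outline check.

```bash
cat > hov.py <<'E'
from fit import *
def overlay(tag,p,z,t,pin=(.624,.285)):
    T=[]
    for n in("top","side"):
        f=imaging.grab_frame(n);c=proj(f,[.56,.26,.03]).astype(int);h=50;S=8
        im=cv2.resize(f["color"][c[1]-h:c[1]+h,c[0]-h:c[0]+h],(400,400),interpolation=cv2.INTER_CUBIC)
        r=cv2.resize(crop(render(f,p,t,1,z),c,4,h),(400,400))
        cs,_=cv2.findContours((r>127).astype(np.uint8),cv2.RETR_LIST,2);cv2.drawContours(im,cs,-1,(255,0,0),1)
        for zz in(.012,.044): cv2.circle(im,tuple(((proj(f,[*pin,zz])-c+h)*4).astype(int)),3,(0,255,0),-1)
        T.append(im)
    save({"color":np.hstack(T)},tag)
E
python3 - <<'E'
from hov import *
b=np.radians(24.5);ub=np.array([np.cos(b),np.sin(b)]);d=np.array([.624,.285])-.0875*ub
p=sensors.get_ee_pos();bot.goto([*d,.13],quat(b,-1));bot.move_straight([*d,.095],rate=.12);bot.pause(.2)
e=sensors.get_ee_pos();print(e,d,sensors.get_opening(),sensors.get_wrist_force(),sensors.get_time_s())
tb=np.array(e[:2])-.015*ub
overlay('hov.png',[*tb,b],e[2]-.0275,30)
E
```

```text
[0.54501012 0.24868343 0.09604728] [0.54437839 0.24871434] 0.3335743587470406 [ 0.03451145 -0.02755527 -1.54633051] 7.65
```

View pics/hov.png

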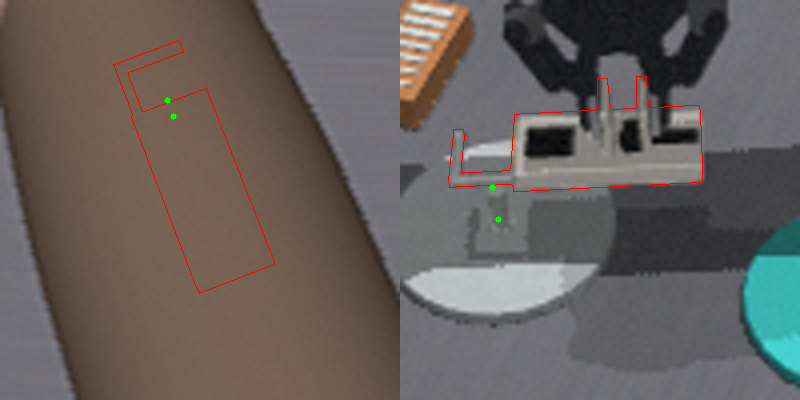

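The predicted outline lies exactly on the held probe in the side view. The pin, at about (497,205) in the crop, sits below the opening between nose and hook. I'll lower it until contact, then take another look.

Run:
```python
from hov import *
b=np.radians(24.5);ub=np.array([np.cos(b),np.sin(b)]);d=np.array([.624,.285])-.0875*ub
bot.move_straight([*d,.046],rate=.08);bot.pause(.1)
print(sensors.get_ee_pos(),sensors.get_wrist_force())
z=.046
while z>.034:
    z-=.001;bot.move_straight([*d,z],rate=.03);F=sensors.get_wrist_force()
    if F[2]>2.5: break
e=sensors.get_ee_pos();print(z,e,F,sensors.get_opening(),sensors.get_time_s())
overlay('low.png',[*(np.array(e[:2])-.015*ub),b],.012,30)
```

```text
[0.5448582  0.24893154 0.04670852] [ 0.04501364  1.04988597 -0.84716939]
0.03799999999999999 [0.5445693  0.24875753 0.03920284] [-3.29661906 -1.49604303  7.7293408 ] 0.33248490161868866 10.6083
```

View pics/low.png

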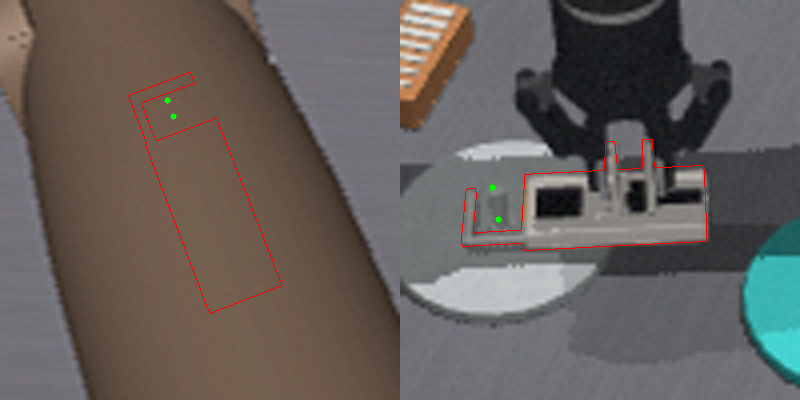

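The probe is flat on the base at the expected height, with the pin inside the hook at about (497,205). I'll release, retreat and check.

Run:
```python
from hov import *
b=np.radians(24.5);ub=np.array([np.cos(b),np.sin(b)]);d=np.array([.624,.285])-.0875*ub
gripper_open();bot.pause(.3);print(sensors.get_ee_pos(),sensors.get_wrist_force(),sensors.get_opening())
bot.move_straight([*d,.16],rate=.12)
q=list(sensors.get_q());q[0]-=1.2;bot.move_j(q);bot.pause(.3);print(sensors.get_time_s(),sensors.get_wrist_force())
tb=np.array([.624,.285])-.091*ub
overlay('rel.png',[*tb,b],.012,7)
```

```text
[0.54439289 0.24871483 0.03800637] [ 0.04005    -0.07875899 -0.31410903] 1.000005722739925
15.4667 [ 0.80622583 -0.00746859 -0.86296689]
```

View pics/rel.png

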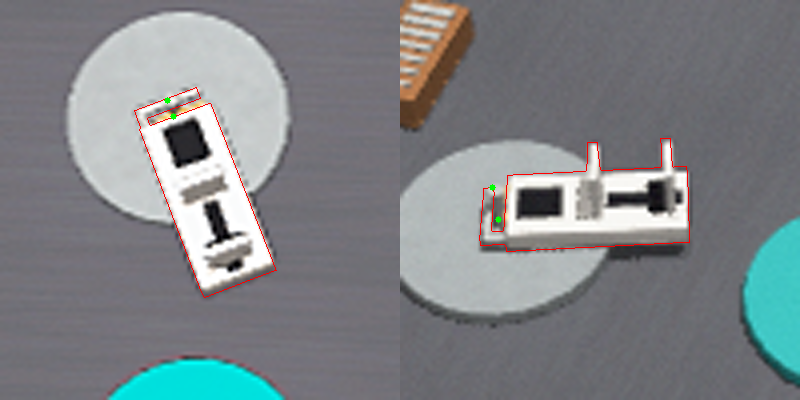

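Both views match the clipped model (7 mm travel): the probe lies flat with the pin held between hook and nose, and the arm is clear. I'm handing the job in.

```bash
python3 -c "
from h import *
print(ticket.finish_job())"
```

```text
the job is handed in; nothing more can be done
None
```

The job is handed in at about 15.5 s on the robot's clock: the probe lies flat on the grey base, clipped to the slim pin, and the last pictures from both cameras match that; the arm was never sent near the gauges or the case.

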